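# Knock the picture-frame pins home

## Task

Two pins stand proud at opposite corners of the small picture frame on the desk. Draw the wooden mallet out of the organiser by its head, stand it on the desk and let go, then take it again by its handle and knock both pins fully home with brisk blows of the mallet. Finally set the mallet down on the desk clear of the frame; keep your fingers off the frame, the mallet off its glass, and leave the other things where they are.

Things in the scene. Friction and masses are not known exactly. Their poses are not given: they have to be found in the camera images.
- mallet: Wooden mallet, 0.26 kg. Head: pale block 48 (x) x 44 (y) x 80 (z) mm, striking faces at its two z ends. Handle: darker bar along the mallet's -x, 22 wide (y), 26 high (z), from x = -24 to -155 mm, centre line at z = 40 mm. Origin: centre of the lower striking face, z up. Starts standing on that face, handle in the organiser's middle cubby, so only the head can be taken; it stands freely on a face.
- mallet_head (a point): Centre of the mallet's head, 40 mm above the lower striking face; axes as the mallet's.
- mallet_grip (a point): Place to hold the handle, on its centre line, 75 mm from the head's centre towards the handle's end; axes as the mallet's.
- organiser: Fixed dark wooden organiser, 250 (x) x 140 (y) x 90 (z) mm, 8 mm boards, three cubbies open to its +y side; the middle one is 70 wide, 82 high, 132 mm deep. Origin: centre of the underside. The mallet is drawn out along the organiser's +y, which is the mallet's own +x; 140 mm frees the handle, and the desk is clear there.
- cubby_mouth (a point): Middle of the middle cubby's open side, 40 mm above the desk.
- frame: Small brown wooden picture frame lying flat, fixed to the desk, 180 (x) x 140 (y) x 18 (z) mm, of bars 34 mm wide. Origin: centre of the underside; z up. Pins pin_a and pin_b stand in the corners at (+73, +53) and (-73, -53) mm; the other two corners have the same pin heads already home.
- glass: Pane in the frame, 112 x 72 mm, its surface 10 mm above the desk, 8 mm below the frame's top. Origin on the desk below its middle.
- pin_a (a joint): How far the pin in the frame's (+x, +y) corner is driven down, m: 0 is fully out, 0.014 fully home (head seated on the frame). Starts 0 to 0.006. It resists with about 6 to 8 N, and stays where it is driven.
- pin_a_top (a point): Middle of the top of pin_a's flat steel head (14 mm across, 3 mm thick); 21 mm above the desk when home, up to 35 mm at the start.
- pin_b (a joint): The same for the pin in the frame's (-x, -y) corner.
- pin_b_top (a point): Middle of the top of pin_b's head, as for pin_a.
- mug: Bystander: white mug, 80 mm across, 90 mm high; origin under its centre.
- jar: Bystander: small glass jar with a steel cap, 50 mm across, 60 mm high; origin under its centre.
- tape_measure: Bystander: grey tape measure, 64 x 36 x 62 mm; origin under its centre.

How it is judged:
By the outcome, as a careful person would: the job done as asked, in the order asked, and still so for the second after the job is handed in, with the robot touching nothing.
It also fails if it takes over 51 s, if anything falls off the work surface, if the arm or the gripper's body presses on something with over 40 N, if the wrist force passes 120 N, or if a joint passes its speed limit or range.

## Robot

A 7-joint arm with a two-finger parallel gripper is mounted at the origin on the work surface. World frame = base frame: x ahead of the robot, y to its left, z up, the work surface at z = 0. Lengths are in m, angles in rad, forces in N, time in s.
With the tool pointing down it reaches from about 0.4 to 0.85 m from the base axis. Payload 10.4 kg.
Tool frame: the origin (TCP) lies midway between the tips of the shut fingers; the grasp point (between the pads) lies 19 mm behind it (manip.grasp_offset is the distance from the TCP to the grasp point, in m); z points along the fingers, y is the line along which they close (so a half turn about z gives the same grasp; the last joint's range is limited). The gripper opens to 85 mm and grips with 20 to 120 N. Pads are 22 mm wide; open, the fingers measure 114 mm over their backs; the gripper's body (76 mm by 85 mm) begins 54 mm behind the grasp point. The pads swing forward as they close: fully open they stand 13 mm farther back than shut.
Start: joints at [-1.157, 0.332, -0.065, 1.46, 0.022, 1.35, -0.088], TCP at [0.264, 0.566, 0.211] pointing down, gripper open.
Joint ranges: [-2.6, 2.6], [-0.5, 2.12], [-1.47, 1.34], [0.16, 2.42], [-1.27, 4.41], [0.06, 2.06], [-2.6, 2.6]. Speed limits (rad/s): [2.22, 2.22, 2.79, 2.79, 3.14, 3.14, 3.14].

## Interface

Orientations are given as a unit quaternion [x, y, z, w].
In Python, from workcell import manip gives the robot as it stands.
- The arm moves only by the shell command python3 jog.py 'ROWS' [FORCE]. ROWS is rows parted by semicolons, their numbers by spaces, 1 to 20 of them, each of 7 numbers: a rotation vector rx, ry, rz in rad, then dx, dy, dz in m, then the opening from 0.0 (shut) to 1.0 (fully open); each row is the pose to reach, as a shift and turn from the pose commanded when the command began, along the tool's axes at that moment; what a row does not reach only later rows make up. A row lasts 1/8 s, in which the tool goes at most 0.0625 m and 0.188 rad, less where a joint would pass 70% of its speed; a pose out of reach is approached as far as the arm can. The fingers move at their own pace and stop on an object; FORCE is the grip in N (left out, the last holds). Time passes only in rows, so rows that do not move let the fingers close. It prints the time, the measured TCP pose, the force, the opening and the grip force at its end.
- manip.get_obs(): the state, without advancing time (a new reading comes with each control period).
- manip.camera(name): name is "scene" or "top" or "wrist"; returns the picture (400x640x3 uint8, blue, green, red); there is no depth.
- manip.calibration(name): a dict with "fx", "fy", "cx", "cy" (pixels), "world_from_camera" (4x4, takes a point from camera to world coordinates); the wrist camera has in their place "tool_from_camera" (4x4, takes a point from camera to tool coordinates, whose origin is the TCP and whose axes are the flange's). Camera axes: x right, y up, looking along -z (the intrinsics and any distortion apply to the point x, -y, -z); pixel columns grow to the right and rows downward; lengths in m; the calibration is good to about 2 mm. A picture is of the moment at which its call begins: read the wrist's pose just before it. calibration takes no time and is no camera call.
- manip.hand_in(): hands the job in; it is judged then, once.
The state is a dict: "clock": time; "joint_pos": joint angles; "joint_velocities": joint speeds; "tau": joint torques, N m; "position": TCP position; "ee_rot": TCP orientation; "ft_force": force on the tool from outside, world axes, zero at the start; "torque": the same for the moment, N m; "grip_width": opening from 0.0 (shut) to 1.0 (fully open); "grasp_force": force on a finger pad.
Only numpy, scipy, OpenCV 4.12 (cv2) and the standard library are available. Lean on these libraries where they do the work, as an engineer would, in place of code of your own. Each camera call takes 0.05 s, during which the arm holds its last target. There are 200 camera calls.

## Working session

There is one attempt and no reset: what is moved stays moved. The work goes in short steps, Python scripts to look and compute and a shell command to move; the robot and the scene stay as the last step left them, time stands still between calls to the robot, and variables do not carry over. Pictures are saved under pics/ and viewed, at most 10 in all, crops included, and the job is handed in when it is done.

```bash
mkdir -p pics; ls
cat > h.py <<'E'
import numpy as np, cv2
from workcell import manip
from scipy.spatial.transform import Rotation as R
def ray(cam,u,v):
    c=manip.calibration(cam)
    d=np.array([(u-c['cx'])/c['fx'],-(v-c['cy'])/c['fy'],-1.])
    if cam=='wrist':
        o=manip.get_obs();T=np.eye(4);T[:3,:3]=R.from_quat(o['ee_rot']).as_matrix();T[:3,3]=o['position'];M=T@np.array(c['tool_from_camera'])
    else: M=np.array(c['world_from_camera'])
    return M[:3,3],M[:3,:3]@d
def onz(cam,u,v,z):
    o,d=ray(cam,u,v); return o+d*(z-o[2])/d[2]
def proj(cam,p):
    c=manip.calibration(cam);M=np.array(c['world_from_camera']);q=M[:3,:3].T@(np.array(p)-M[:3,3])
    return c['cx']+c['fx']*q[0]/-q[2], c['cy']-c['fy']*q[1]/-q[2]
E
python3 - <<'E'
from h import *
for n in('top','scene','wrist'):
    cv2.imwrite(f'pics/{n}0.png',manip.camera(n)); c=manip.calibration(n); print(n,{k:np.round(v,3).tolist() for k,v in c.items()})
o=manip.get_obs(); print(o['position'],o['ee_rot'],o['clock'])
E
```

```text
jog.py
pics
workcell.py
top {'fx': 406.613, 'fy': 406.613, 'cx': 313.518, 'cy': 207.709, 'world_from_camera': [[0.006, 0.996, -0.087, 0.452], [-1.0, 0.008, 0.024, 0.05], [0.025, 0.087, 0.996, 1.338], [0.0, 0.0, 0.0, 1.0]]}
scene {'fx': 417.493, 'fy': 417.493, 'cx': 318.818, 'cy': 205.47, 'world_from_camera': [[0.855, -0.272, 0.442, 1.03], [0.519, 0.428, -0.74, -0.722], [0.011, 0.862, 0.507, 0.591], [0.0, 0.0, 0.0, 1.0]]}
wrist {'fx': 305.473, 'fy': 305.473, 'cx': 316.019, 'cy': 200.726, 'tool_from_camera': [[-0.001, 0.958, 0.285, 0.072], [1.0, 0.001, 0.0, 0.0], [-0.0, 0.285, -0.958, -0.163], [0.0, 0.0, 0.0, 1.0]]}
[0.2642514  0.56606101 0.21009708] [ 2.16658491e-01  9.76247306e-01 -5.31700463e-04 -1.17549171e-04] 0.15
```

View pics/top0.png

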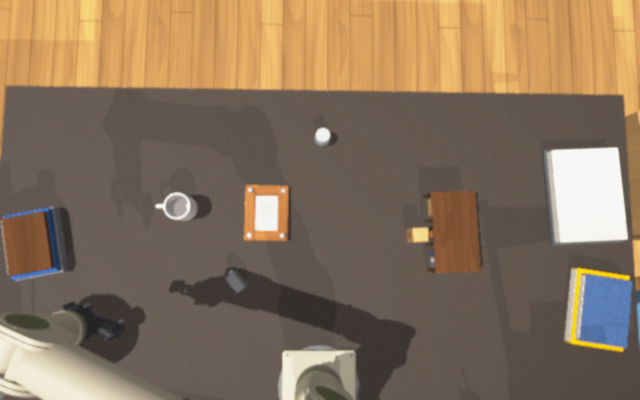

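View pics/scene0.png

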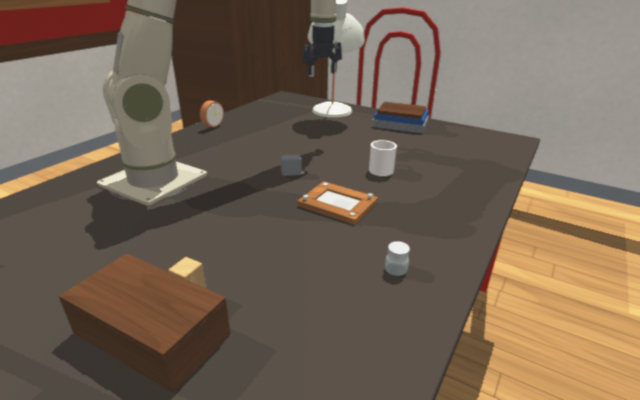

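The top view shows the mallet head at (418,235), the organiser at (455,232) opening to image left (+y), and the frame at (267,213) with its long side along world x. The mug is at (178,207), the jar at (322,136) and the tape at (235,280). The scene view agrees. Next I'll measure these with masks.

Run:
```python
from h import *
t=cv2.imread('pics/top0.png');hsv=cv2.cvtColor(t,cv2.COLOR_BGR2HSV)
def reg(m,x0,x1,y0,y1):
    k=np.zeros_like(m);k[y0:y1,x0:x1]=m[y0:y1,x0:x1];c=max(cv2.findContours(k,0,2)[0],key=cv2.contourArea);return c
br=cv2.inRange(hsv,(3,110,90),(25,255,255))
c=reg(br,235,300,175,250);r=cv2.minAreaRect(c);print('frame',r)
P=np.array([onz('top',*p,0.018) for p in cv2.boxPoints(r)]);print(P.round(4),P.mean(0).round(4),[np.linalg.norm(P[i]-P[i-1]).round(4) for i in range(4)])
c=reg(cv2.inRange(hsv,(12,60,150),(30,255,255)),400,432,220,250);r=cv2.minAreaRect(c);print('head',r)
P=np.array([onz('top',*p,0.08) for p in cv2.boxPoints(r)]);print(P.round(4),P.mean(0).round(4))
c=reg(cv2.inRange(hsv,(0,60,40),(25,255,255)),424,495,180,285);r=cv2.minAreaRect(c);print('org',r)
P=np.array([onz('top',*p,0.09) for p in cv2.boxPoints(r)]);print(P.round(4),P.mean(0).round(4),[np.linalg.norm(P[i]-P[i-1]).round(4) for i in range(4)])
for n,p,z in(('mug',(180,206),.09),('jar',(322,134),.06),('tape',(235,278),.06)):print(n,onz('top',*p,z).round(3))
a=cv2.resize(t[175:251,235:299],None,fx=6,fy=6,interpolation=2);b=cv2.resize(t[180:280,395:490],None,fx=4.5,fy=4.56,interpolation=2)
cv2.imwrite('pics/c1.png',np.hstack([a,b[:a.shape[0]]])[:600,:800])
s=cv2.imread('pics/scene0.png');cv2.imwrite('pics/c2.png',np.hstack([cv2.resize(s[175:230,290:385],None,fx=5,fy=5,interpolation=2)[:275],cv2.resize(s[250:305,160:225],None,fx=5,fy=5,interpolation=2)]))
```

```text
frame ((266.07257080078125, 212.45921325683594), (44.7817268371582, 56.31986999511719), 1.6365771293640137)
[[0.4613 0.245  0.018 ]
 [0.6444 0.2436 0.018 ]
 [0.6416 0.0977 0.018 ]
 [0.4581 0.1009 0.018 ]] [0.5513 0.1718 0.018 ] [np.float64(0.1442), np.float64(0.1831), np.float64(0.1459), np.float64(0.1836)]
head ((419.5, 234.5), (15.0, 23.0), 90.0)
[[ 0.5042 -0.275   0.08  ]
 [ 0.5047 -0.3471  0.08  ]
 [ 0.4581 -0.3462  0.08  ]
 [ 0.4577 -0.2743  0.08  ]] [ 0.4812 -0.3107  0.08  ]
org ((452.4142761230469, 231.34146118164062), (84.73011016845703, 57.67966842651367), 88.15238952636719)
[[ 0.6195 -0.3186  0.09  ]
 [ 0.6271 -0.5002  0.09  ]
 [ 0.3649 -0.5009  0.09  ]
 [ 0.3586 -0.3225  0.09  ]] [ 0.4925 -0.4106  0.09  ] [np.float64(0.261), np.float64(0.1818), np.float64(0.2621), np.float64(0.1785)]
mug [0.563 0.428 0.09 ]
jar [ 0.801 -0.007  0.06 ]
tape [0.344 0.261 0.06 ]
```

View pics/c1.png

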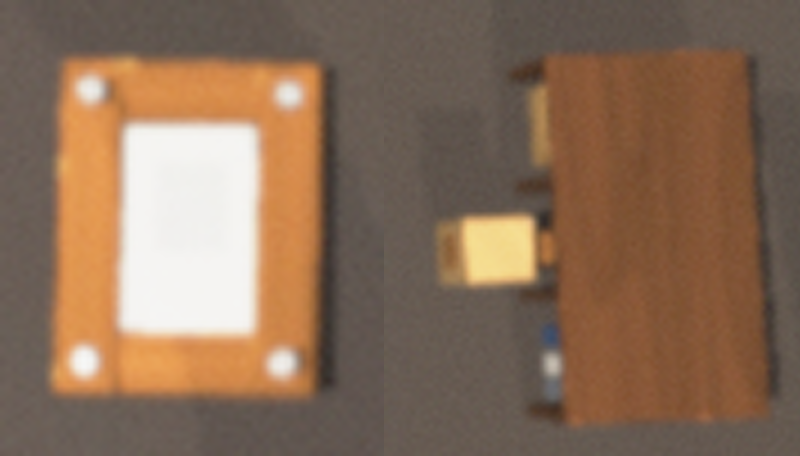

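View pics/c2.png

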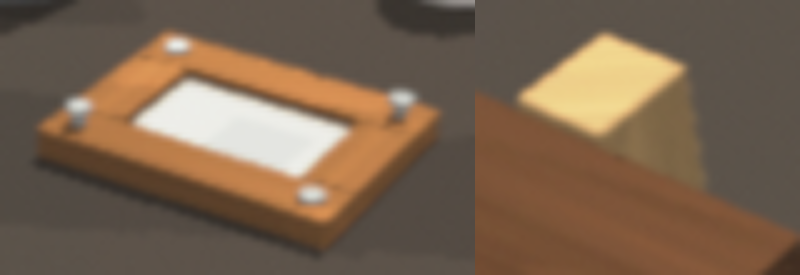

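Proud pins confirmed: low-x/low-y corner and high-x/high-y corner, scene crop (78,105) and (400,100). That matches top-crop (282,362) and (92,90). Next I'll refine the measurements and plan the approach above the mallet head.

```bash
cat >> h.py <<'E'
def plan(p,yaw,o=None):
    "tool-axes shift and rotvec to TCP p, tool down, tool y at world angle yaw"
    o=o or manip.get_obs();A=R.from_quat(o['ee_rot']);c,s=np.cos(yaw),np.sin(yaw)
    B=R.from_matrix(np.array([[-s,c,0],[c,s,0],[0,0,-1.]]).T if 0 else np.column_stack([[-s,c,0],[c,s,0],[0,0,-1.]]))
    print('rot',(A.inv()*B).as_rotvec().round(3),'shift',A.inv().apply(np.array(p)-o['position']).round(4),'t',round(o['clock'],2))
E
python3 - <<'E'
from h import *
t=cv2.imread('pics/top0.png')
g=cv2.cvtColor(t,cv2.COLOR_BGR2HSV)
def top(x0,y0,x1,y1,lo,hi,z,n):
    f=8;a=cv2.resize(g[y0:y1,x0:x1],None,fx=f,fy=f,interpolation=1);m=cv2.inRange(a,lo,hi)
    for c in cv2.findContours(m,0,2)[0]:
        if cv2.contourArea(c)<8*f*f:continue
        r=cv2.minAreaRect(c);P=np.array([onz('top',(p[0]+.5)/f-.5+x0,(p[1]+.5)/f-.5+y0,z) for p in cv2.boxPoints(r)])
        print(n,P.mean(0).round(4),[round(np.linalg.norm(P[i]-P[i-1]),4) for i in(0,1)],'edges deg',[np.degrees(np.arctan2(*(P[i]-P[i-1])[1::-1])).round(1) for i in (0,1)])
top(400,218,435,252,(10,60,190),(30,190,255),.08,'head')
top(243,182,258,198,(0,0,150),(180,90,255),.03,'pinA')
top(274,228,290,243,(0,0,150),(180,90,255),.03,'pinB')
top(248,186,290,240,(0,0,190),(180,60,255),.01,'glass')
# organiser front roof edge
for p in((430,192),(431.5,225),(432.5,272)):print(onz('top',*p,.09).round(4))
plan((.5,.2,.22),0.0);plan((.48,-.31,.22),0.03)
print(manip.get_obs()['joint_pos'])
E
```

```text
head [ 0.4817 -0.3118  0.08  ] [np.float64(0.0444), np.float64(0.0516)] edges deg [np.float64(1.8), np.float64(-87.0)]
pinA [0.6241 0.2244 0.03  ] [np.float64(0.0162), np.float64(0.0165)] edges deg [np.float64(27.3), np.float64(-62.5)]
pinB [0.4776 0.1195 0.03  ] [np.float64(0.0162), np.float64(0.0178)] edges deg [np.float64(45.6), np.float64(-44.4)]
pinB [0.4967 0.1398 0.03  ] [np.float64(0.0096), np.float64(0.0124)] edges deg [np.float64(0.8), np.float64(-89.6)]
glass [0.478  0.1213 0.01  ] [np.float64(0.0131), np.float64(0.0136)] edges deg [np.float64(4.8), np.float64(-85.5)]
glass [0.4784 0.226  0.01  ] [np.float64(0.015), np.float64(0.0109)] edges deg [np.float64(1.1), np.float64(-89.6)]
glass [0.5509 0.1728 0.01  ] [np.float64(0.0736), np.float64(0.1147)] edges deg [np.float64(89.3), np.float64(-0.0)]
glass [0.6248 0.1194 0.01  ] [np.float64(0.0124), np.float64(0.0123)] edges deg [np.float64(0.7), np.float64(-89.5)]
glass [0.6267 0.2275 0.01  ] [np.float64(0.0124), np.float64(0.0139)] edges deg [np.float64(1.1), np.float64(-89.5)]
[ 0.6133 -0.3429  0.09  ]
[ 0.5105 -0.3456  0.09  ]
[ 0.3666 -0.3459  0.09  ]
rot [-1.000e-03  1.000e-03  1.134e+00] shift [-0.3685 -0.232  -0.0096] t 0.15
rot [-1.000e-03  1.000e-03  1.104e+00] shift [-0.5661 -0.7026 -0.0091] t 0.15
[-1.15661745  0.33275266 -0.06469534  1.46071782  0.02155282  1.34990342
 -0.0885034 ]
```

```bash
python3 jog.py '0 0 1.1 -.37 -.23 0 1;0 0 1.1 -.37 -.23 0 1;0 0 1.1 -.37 -.23 0 1;0 0 1.1 -.37 -.23 0 1;0 0 1.1 -.37 -.23 0 1;0 0 1.1 -.37 -.23 0 1;0 0 1.1 -.566 -.703 0 1;0 0 1.1 -.566 -.703 0 1;0 0 1.1 -.566 -.703 0 1;0 0 1.1 -.566 -.703 0 1;0 0 1.1 -.566 -.703 0 1;0 0 1.1 -.566 -.703 0 1;0 0 1.1 -.566 -.703 0 1;0 0 1.1 -.566 -.703 0 1;0 0 1.1 -.566 -.703 0 1;0 0 1.1 -.566 -.703 0 1;0 0 1.1 -.566 -.703 0 1;0 0 1.1 -.566 -.703 0 1' 80
python3 - <<'E'
from h import *
cv2.imwrite('pics/w1.png',manip.camera('wrist'))
o=manip.get_obs();print(o['position'],R.from_quat(o['ee_rot']).as_matrix().round(3).tolist())
plan((.4817,-.312,.043),0.033)
E
```

```text
clock: 2.4
position: [0.4804, -0.3085, 0.2106]
ee_rot: [0.694, 0.72, 0.0, -0.0]
ft_force: [0.2, 0.3, -0.5]
grip_width: 0.999
grasp_force: 0.0
[ 0.48047456 -0.30849715  0.21072671] [[-0.037, 0.999, 0.001], [0.999, 0.037, 0.001], [0.001, 0.001, -1.0]]
rot [ 0.001 -0.001  0.004] shift [-0.0037  0.001   0.1677] t 2.45
```

View pics/w1.png

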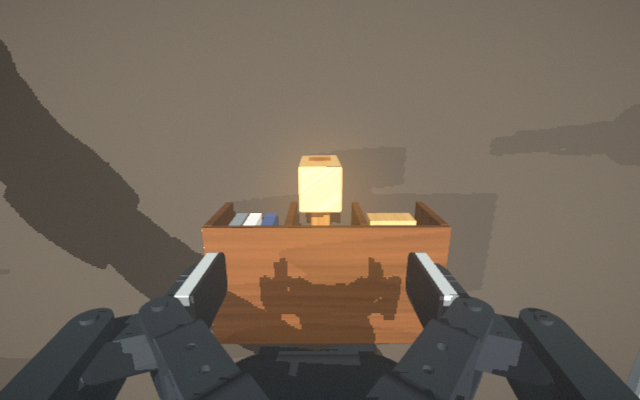

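The wrist view shows the head's top face centred at (320,188), with the handle running into the middle cubby. The fingers straddle it symmetrically. I'll cross-check with a ray, then descend and grip.

```bash
python3 -c "
from h import *
for p in((299,166),(342,166),(342,212),(299,212)):print(onz('wrist',*p,.08).round(4))"
```

```text
[ 0.4638 -0.2884  0.08  ]
[ 0.5056 -0.2869  0.08  ]
[ 0.5084 -0.3339  0.08  ]
[ 0.4648 -0.3355  0.08  ]
```

```bash
python3 jog.py '0 0 0 -.003 .003 .06 1;0 0 0 -.003 .003 .12 1;0 0 0 -.003 .003 .15 1;0 0 0 -.003 .003 .168 1;0 0 0 -.003 .003 .168 .4;0 0 0 -.003 .003 .168 .4;0 0 0 -.003 .003 .168 .4;0 0 0 -.003 .003 .168 .4' 80
python3 jog.py '0 0 0 0 0 0 0;0 0 0 0 0 0 0;0 0 0 0 0 0 0;0 0 0 0 0 0 0' 80
```

```text
clock: 3.45
position: [0.4844, -0.3135, 0.0447]
ee_rot: [0.695, 0.719, 0.001, 0.001]
ft_force: [0.7, 0.9, 6.6]
grip_width: 0.493
grasp_force: 81.0
clock: 3.95
position: [0.4844, -0.3135, 0.0447]
ee_rot: [0.695, 0.719, 0.001, 0.001]
ft_force: [-0.2, 0.9, 6.0]
grip_width: 0.495
grasp_force: 81.0
```

```bash
python3 jog.py '0 0 0 0 0 -.008 0;0 0 0 .03 0 -.008 0;0 0 0 .07 0 -.008 0;0 0 0 .11 0 -.008 0;0 0 0 .15 0 -.008 0;0 0 0 .18 0 -.008 0;0 0 0 .18 0 -.008 0;0 0 0 .18 0 -.003 0;0 0 0 .18 0 0 0;0 0 0 .18 0 .001 0;0 0 0 .18 0 .001 0'
python3 - <<'E'
from h import *
cv2.imwrite('pics/w2.png',np.hstack([cv2.resize(manip.camera('wrist'),(400,250)),cv2.resize(manip.camera('scene')[150:350,80:400],(400,250))]))
E
```

```text
clock: 5.32
position: [0.4775, -0.1338, 0.0444]
ee_rot: [0.696, 0.718, 0.001, -0.001]
ft_force: [-14.6, 7.4, 43.4]
grip_width: 0.494
grasp_force: 87.2
```

View pics/w2.png

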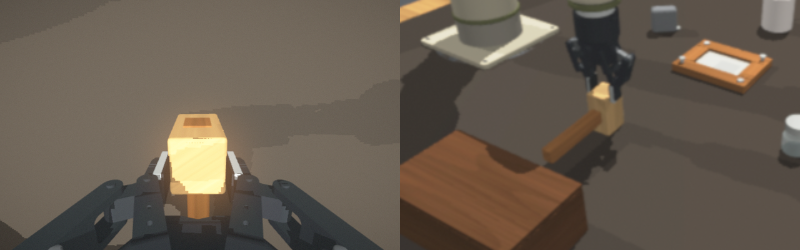

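The mallet is drawn clear and stands on the desk, gripped by its head. The desk is pushing up at 43 N, so I'll ease up slightly, open, and rise.

```bash
python3 jog.py '0 0 0 0 0 -.002 0;0 0 0 0 0 -.002 0.8;0 0 0 0 0 -.002 0.8;0 0 0 0 0 -.002 0.8;0 0 0 0 0 -.002 .8;0 0 0 0 0 -.06 .8;0 0 0 0 0 -.12 .8;0 0 0 -.04 0 -.17 .8;0 0 0 -.04 0 -.17 .8;0 0 0 -.04 0 -.17 .8'
python3 - <<'E'
from h import *
o=manip.get_obs();print(o['position'],o['ee_rot'])
cv2.imwrite('pics/w3.png',manip.camera('wrist'))
E
```

```text
clock: 6.68
position: [0.478, -0.1726, 0.211]
ee_rot: [0.695, 0.719, -0.0, -0.0]
ft_force: [0.4, 0.5, -0.1]
grip_width: 0.802
grasp_force: 0.0
[ 0.47796433 -0.17263925  0.21100185] [ 6.95029096e-01  7.18981506e-01 -1.51919014e-05 -3.86657661e-04]
```

View pics/w3.png

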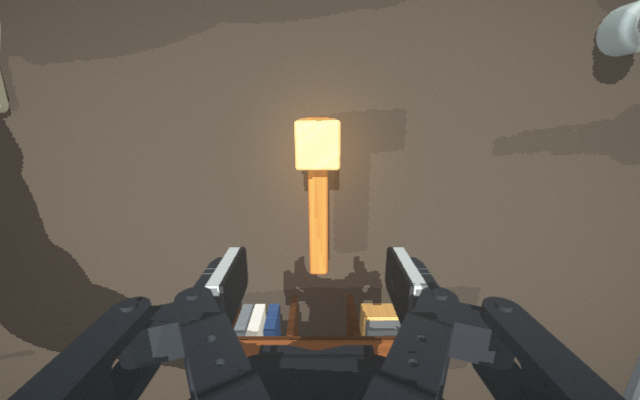

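The mallet stands free: head top at (295–340, 121–170), handle from (318,172) to (318,272). Next I'll measure the handle and the grasp pose.

Run:
```python
from h import *
h=np.mean([onz('wrist',*p,.08) for p in((295,121),(340,121),(340,170),(295,170))],0)
e=onz('wrist',318.5,272,.053);f=onz('wrist',317.5,180,.053)
print(h,e,f,np.linalg.norm((h-e)[:2]))
d=(h-e)[:2]/np.linalg.norm((h-e)[:2]);print(d)
g=h[:2]-.075*d;print(g);yaw=np.arctan2(-d[0],d[1]);print(yaw)
plan((*g,.021),yaw)
```

```text
[ 0.47806441 -0.13227047  0.08      ] [ 0.48463571 -0.28187427  0.053     ] [ 0.47953767 -0.17134423  0.053     ] 0.14974804730735586
[-0.04388238  0.9990367 ]
[ 0.48135559 -0.20719822]
0.0438964721967955
rot [-0.002 -0.001 -0.009] shift [-0.0353  0.0028  0.1894] t 6.72
```

```bash
python3 jog.py '0 0 -.008 -.035 .003 .06 .8;0 0 -.008 -.035 .003 .12 .8;0 0 -.008 -.035 .003 .16 .8;0 0 -.008 -.035 .003 .188 .8;0 0 -.008 -.035 .003 .188 .8;0 0 -.008 -.035 .003 .188 0;0 0 -.008 -.035 .003 .188 0;0 0 -.008 -.035 .003 .188 0;0 0 -.008 -.035 .003 .188 0;0 0 -.008 -.035 .003 .188 0;0 0 -.008 -.035 .003 .188 0;0 0 -.008 -.035 .003 .188 0' 110
python3 - <<'E'
from h import *
o=manip.get_obs();print(o['position'],R.from_quat(o['ee_rot']).as_matrix().round(3).tolist())
E
```

```text
clock: 8.22
position: [0.483, -0.2085, 0.0243]
ee_rot: [0.692, 0.722, 0.0, 0.001]
ft_force: [0.2, -1.7, 5.9]
grip_width: 0.209
grasp_force: 107.9
[ 0.48295942 -0.20848067  0.02426509] [[-0.042, 0.999, 0.001], [0.999, 0.042, -0.0], [-0.001, 0.001, -1.0]]
```

```bash
python3 jog.py '0 0 0 0 0 -.06 0;0 0 0 0 0 -.12 0;0 0 0 .06 .002 -.121 0;0 0 0 .12 .004 -.121 0;0 0 0 .18 .006 -.121 0;0 0 0 .23 .008 -.121 0;0 0 0 .252 .009 -.121 0;0 0 0 .252 .009 -.121 0;0 0 0 .252 .009 -.121 0'
python3 - <<'E'
from h import *
o=manip.get_obs();print(o['position'],R.from_quat(o['ee_rot']).as_matrix().round(3).tolist(),o['grip_width'])
t=manip.camera('top');s=manip.camera('scene')
cv2.imwrite('pics/p4.png',np.hstack([cv2.resize(t[170:270,230:330],(400,400),interpolation=2),cv2.resize(s[120:220,270:370],(400,400),interpolation=2)]))
plan((.4816,.0432,.0453),.042)
E
```

```text
clock: 9.35
position: [0.4805, 0.0432, 0.1444]
ee_rot: [0.692, 0.722, -0.0, -0.0]
ft_force: [-0.7, -1.0, -2.8]
grip_width: 0.21
grasp_force: 108.7
[0.48046808 0.04321811 0.14435871] [[-0.041, 0.999, -0.001], [0.999, 0.041, -0.001], [-0.0, -0.001, -1.0]] 0.21006199602402595
rot [-0.     0.    -0.002] shift [0.0002 0.001  0.0992] t 9.45
```

View pics/p4.png

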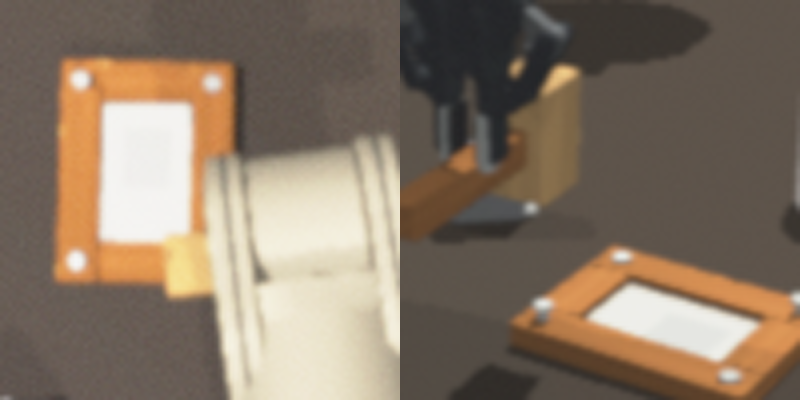

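The mallet is level, with its head over pin_b (top crop (188,265)). First blow.

```bash
python3 jog.py '0 0 0 0 .001 .05 0;0 0 0 0 .001 .102 0;0 0 0 0 .001 .102 0'; python3 jog.py '0 0 0 0 0 0 0'
```

```text
clock: 9.82
position: [0.4796, 0.0425, 0.0402]
ee_rot: [0.693, 0.721, -0.003, -0.001]
ft_force: [0.4, -0.0, -1.5]
grip_width: 0.211
grasp_force: 111.4
clock: 9.95
position: [0.4825, 0.0438, 0.0439]
ee_rot: [0.693, 0.721, 0.0, 0.0]
ft_force: [0.5, 0.5, -2.5]
grip_width: 0.208
grasp_force: 111.4
```

```bash
python3 jog.py '0 0 0 0 0 -.06 0;0 0 0 0 0 -.09 0;0 0 0 0 0 -.09 0;0 0 0 0 0 -.09 0'
python3 - <<'E'
from h import *
o=manip.get_obs();print(o['position'],R.from_quat(o['ee_rot']).as_matrix().round(3).tolist(),o['grip_width'])
s=manip.camera('scene')
cv2.imwrite('pics/p5.png',cv2.resize(s[120:225,260:390],(780,600),interpolation=2))
E
```

```text
clock: 10.45
position: [0.4817, 0.0443, 0.1328]
ee_rot: [0.692, 0.722, 0.0, -0.0]
ft_force: [0.1, 0.1, -2.8]
grip_width: 0.21
grasp_force: 111.3
[0.48166745 0.04433164 0.13279004] [[-0.042, 0.999, 0.0], [0.999, 0.042, 0.001], [0.001, 0.0, -1.0]] 0.21036573032142428
```

View pics/p5.png

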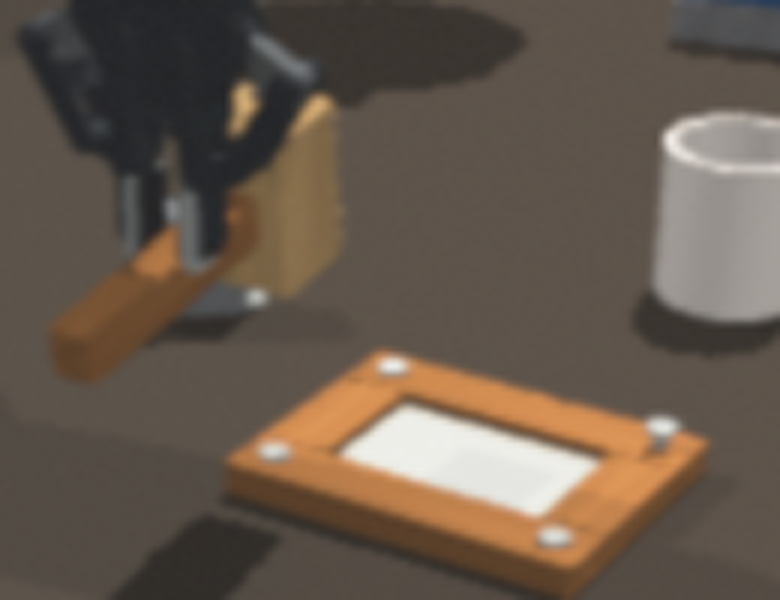

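Pin_b's head at (275,452) looks flush like the two home pins at (392,366) and (555,537), while pin_a at (662,430) is still proud. I'll check numerically.

```bash
cat > pins.py <<'E'
from h import *
def blobs(n):
    g=cv2.cvtColor(manip.camera(n),cv2.COLOR_BGR2GRAY).astype(float);out={}
    for k,(x,y) in dict(a=(73,53),b=(-73,-53),c=(73,-53),d=(-73,53)).items():
        p=[.551+x/1e3,.172+y/1e3,.021];u,v=proj(n,p);x0,y0=int(round(u)),int(round(v))
        w=g[y0-7:y0+6,x0-6:x0+7];w=np.clip(w-165,0,None)
        Y,X=np.mgrid[y0-7:y0+6,x0-6:x0+7]
        out[k]=((w*X).sum()/w.sum()-u,(w*Y).sum()/w.sum()-v,w.sum())
    return out
if __name__=='__main__':
    for k,v in blobs('scene').items():print(k,np.round(v,2))
    M=np.array(proj('scene',[.478,.119,.035]))-proj('scene',[.478,.119,.021]);print('14mm up =',M)
E
python3 pins.py
```

```text
a [  1.68  -2.26 362.  ]
b [  1.48  -0.33 324.  ]
c [-1.460e+00 -5.020e+00  2.246e+03]
d [ 1.64e+00 -1.00e-01  4.27e+02]
14mm up = [-0.0354792  -4.43028639]
```

```bash
python3 jog.py '0 0 0 0 0 .045 0;0 0 0 0 0 .095 0;0 0 0 0 0 .095 0;0 0 0 0 0 .095 0'; python3 pins.py|head -4; python3 jog.py '0 0 0 0 0 -.06 0;0 0 0 0 0 -.09 0;0 0 0 0 0 -.09 0;0 0 0 0 0 -.09 0'; python3 pins.py
```

```text
clock: 11.05
position: [0.4821, 0.0441, 0.0383]
ee_rot: [0.692, 0.722, -0.0, 0.0]
ft_force: [0.2, 0.3, -3.1]
grip_width: 0.214
grasp_force: 111.9
a [  1.69  -2.26 363.  ]
b [nan nan  0.]
c [-1.460e+00 -5.010e+00  2.249e+03]
d [ 1.63e+00 -1.00e-01  4.27e+02]
clock: 11.6
position: [0.4815, 0.0445, 0.1275]
ee_rot: [0.692, 0.722, 0.0, -0.0]
ft_force: [0.3, 0.9, -3.3]
grip_width: 0.211
grasp_force: 111.9
a [  1.69  -2.26 363.  ]
b [  1.48  -0.33 319.  ]
c [-1.460e+00 -5.020e+00  2.242e+03]
d [ 1.64e+00 -1.00e-01  4.28e+02]
14mm up = [-0.0354792  -4.43028639]pins.py:8: RuntimeWarning: invalid value encountered in scalar divide
  out[k]=((w*X).sum()/w.sum()-u,(w*Y).sum()/w.sum()-v,w.sum())
```

Run:
```python
from h import *
im=manip.camera('wrist');cv2.imwrite('pics/w6.png',im);c=manip.calibration('wrist')
hsv=cv2.cvtColor(im,cv2.COLOR_BGR2HSV)
for lo in((10,60,200),(10,60,140)):
    m=cv2.inRange(hsv,lo,(32,255,255));n,l,st,ce=cv2.connectedComponentsWithStats(m)
    i=1+st[1:,4].argmax();print(st[i],ce[i])
    for y in range(st[i][1],st[i][1]+st[i][3],10):
        x=np.where(l[y]==i)[0];print(y,x.min(),x.max(),len(x),hsv[y,int(x.mean())],end=' | ')
    print()
# predicted untilted corners
M=np.linalg.inv(np.array(c['tool_from_camera']))
for t in(0,.05,.1,.15):
    for X,Z in((.1,.08),(.052,.08),(.1,0)):
        x,z=X-0,Z-.04; p=[x*np.cos(t)-z*np.sin(t),.022,-.0157-(x*np.sin(t)+z*np.cos(t)) ] 
        q=M@[*p,1];print(t,X,Z,'row',round(c['cy']+c['fy']*q[1]/q[2],1),'halfw',round(c['fx']*.022/-q[2],1))
```

```text
[  248     0   264   187 27776] [342.30393145  99.62049971]
0 303 345 43 [ 16 136 246] | 10 303 344 42 [ 16 141 246] | 20 303 343 41 [ 17 138 247] | 30 249 397 149 [ 24  93 253] | 40 248 403 156 [ 23 101 251] | 50 249 402 154 [ 21 108 245] | 60 250 401 152 [ 22 106 247] | 70 251 399 149 [ 22 109 246] | 80 251 398 148 [ 20 113 240] | 90 252 450 198 [ 21 107 242] | 100 253 510 257 [ 21 108 243] | 110 253 508 238 [ 22 110 241] | 120 253 506 242 [ 21 112 241] | 130 254 503 186 [ 21 110 243] | 140 255 389 135 [ 21 111 241] | 150 255 387 133 [ 21 112 240] | 160 256 386 131 [ 21 110 244] | 170 257 384 128 [ 21 112 242] | 180 260 383 124 [ 22 107 247] | 
[  247     0   287   189 32639] [362.32565336  93.44538742]
0 302 533 92 [ 30   2 253] | 10 302 531 91 [ 30   2 253] | 20 302 528 87 [ 45   2 252] | 30 248 526 196 [ 25  79 253] | 40 247 524 203 [ 22  97 247] | 50 248 522 199 [ 20 102 241] | 60 249 520 195 [ 22 104 245] | 70 249 518 193 [ 21 107 244] | 80 250 515 190 [ 21 111 242] | 90 250 513 241 [ 20 110 239] | 100 251 511 261 [ 21 108 243] | 110 252 509 242 [ 21 110 243] | 120 252 507 246 [ 21 113 241] | 130 253 504 209 [ 21 111 244] | 140 253 390 138 [ 20 112 241] | 150 254 388 135 [ 21 112 240] | 160 255 387 133 [ 21 110 244] | 170 255 385 131 [ 21 112 242] | 180 257 384 128 [ 22 108 247] | 
0 0.1 0.08 row 18.7 halfw 70.6
0 0.052 0.08 row 170.7 halfw 61.7
0 0.1 0 row 59.4 halfw 39.1
0.05 0.1 0.08 row 22.0 halfw 73.8
0.05 0.052 0.08 row 177.9 halfw 62.8
0.05 0.1 0 row 54.2 halfw 40.4
0.1 0.1 0.08 row 26.7 halfw 77.2
0.1 0.052 0.08 row 185.6 halfw 63.8
0.1 0.1 0 row 49.1 halfw 41.7
0.15 0.1 0.08 row 32.9 halfw 80.6
0.15 0.052 0.08 row 193.8 halfw 64.8
0.15 0.1 0 row 44.2 halfw 43.2
```

The mallet pitched about 0.1 rad in the grip, head up by about 7.6 mm. I'll counter-tilt the tool to level it and hit pin_b once more.

```bash
python3 jog.py '0 -.1 0 0 0 0 0;0 -.1 0 0 0 .04 0;0 -.1 0 0 0 .085 0;0 -.1 0 0 0 .085 0;0 -.1 0 0 0 .085 0' 120; python3 jog.py '0 0 0 0 0 -.06 0;0 0 0 0 0 -.09 0;0 0 0 0 0 -.09 0;0 0 0 0 0 -.09 0'; python3 pins.py
cat > tilt.py <<'E'
from h import *
im=manip.camera('wrist');hsv=cv2.cvtColor(im,cv2.COLOR_BGR2HSV);m=cv2.inRange(hsv,(10,60,200),(32,255,255))
for y in(45,60,80):
    l=y and m[y,:330][::-1].argmin();r=m[y,320:].argmin();print(y,330-l,320+r,r+l-10)
col=m[:,280];ys=np.where(col)[0];print('rows',ys.min(),ys.max())
o=manip.get_obs();print(o['position'].round(4),R.from_quat(o['ee_rot']).as_matrix().round(3).tolist())
E
python3 tilt.py
```

```text
clock: 12.32
position: [0.4821, 0.044, 0.0433]
ee_rot: [0.691, 0.721, -0.035, 0.036]
ft_force: [0.7, 1.0, -3.6]
grip_width: 0.21
grasp_force: 119.4
clock: 12.82
position: [0.4811, 0.0532, 0.1321]
ee_rot: [0.691, 0.721, -0.034, 0.036]
ft_force: [-0.3, 0.3, -2.9]
grip_width: 0.207
grasp_force: 119.4
a [  1.67  -2.23 367.  ]
b [ 1.43e+00 -2.90e-01  3.07e+02]
c [-1.460e+00 -5.010e+00  2.263e+03]
d [ 1.63e+00 -1.00e-01  4.34e+02]
14mm up = [-0.0354792  -4.43028639]
45 234 394 160
60 236 393 157
80 238 391 153
rows 23 186
[0.4807 0.0528 0.1314] [[-0.042, 0.999, 0.003], [0.994, 0.042, -0.1], [-0.1, -0.002, -0.995]]
```

Run:
```python
from h import *
o=manip.get_obs();A=R.from_quat(o['ee_rot'])
for p in((.6285,.1457,.142),(.6285,.1457,.0445)):print(A.inv().apply(np.array(p)-o['position']).round(4))
exec(open('pins.py').read().split("if __name__")[0]);im=cv2.imread('pics/scene0.png');manip.camera=lambda n:im
print({k:np.round(v,2) for k,v in blobs('scene').items()})
```

```text
[ 0.0851  0.1515 -0.0195]
[0.0949 0.1517 0.0775]
{'a': array([  1.74,  -2.21, 163.  ]), 'b': array([  1.76,  -2.97, 244.  ]), 'c': array([-1.490e+00, -5.050e+00,  2.176e+03]), 'd': array([ 1.64e+00, -9.00e-02,  4.11e+02])}
```

```bash
python3 jog.py '0 -.05 0 .03 .05 -.019 0;0 -.05 0 .06 .1 -.019 0;0 -.05 0 .085 .15 -.019 0;0 -.05 0 .085 .152 -.019 0;0 -.05 0 .085 .152 -.019 0;0 -.05 0 .085 .152 -.019 0'; python3 tilt.py
python3 - <<'E'
from h import *
o=manip.get_obs();A=R.from_quat(o['ee_rot'])
for z in (.095,.0445,.0425):print(A.inv().apply(np.array((.6285,.1457,z))-o['position']).round(4))
t=manip.camera('top');s=manip.camera('scene')
cv2.imwrite('pics/p7.png',np.hstack([cv2.resize(t[170:270,230:330],(400,400),interpolation=2),cv2.resize(s[110:210,285:385],(400,400),interpolation=2)]))
E
```

```text
clock: 13.68
position: [0.629, 0.145, 0.1429]
ee_rot: [0.691, 0.719, -0.052, 0.054]
ft_force: [-0.4, 0.1, -3.4]
grip_width: 0.207
grasp_force: 119.6
45 235 394 159
60 145 392 247
80 125 390 265
rows 23 205
[0.6291 0.1453 0.1432] [[-0.04, 0.999, 0.006], [0.988, 0.041, -0.148], [-0.149, 0.0, -0.989]]
[ 0.0076 -0.0006  0.0476]
[ 0.0151 -0.0006  0.0975]
[ 0.0154 -0.0006  0.0995]
```

View pics/p7.png

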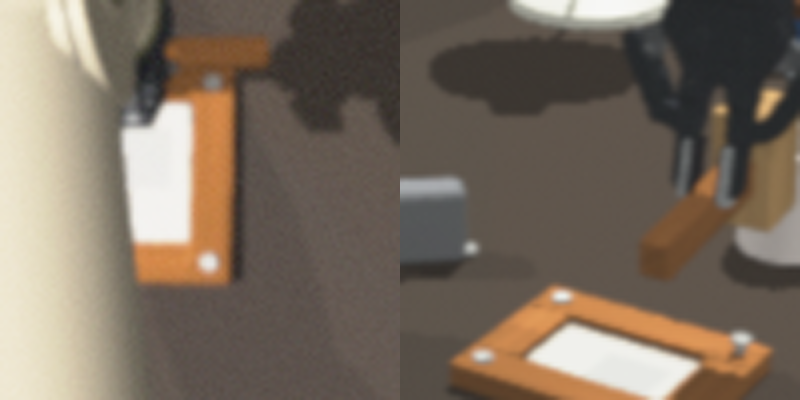

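The mallet head is over pin_a and the handle and fingers are well above the frame. Strike.

```bash
python3 jog.py '0 0 0 .0076 0 .048 0;0 0 0 .0153 0 .0985 0;0 0 0 .0153 0 .0985 0'; python3 jog.py '0 0 0 0 0 0 0'; python3 jog.py '0 0 0 -.009 0 -.06 0;0 0 0 -.0135 0 -.09 0;0 0 0 -.0135 0 -.09 0;0 0 0 -.0135 0 -.09 0';python3 pins.py; python3 tilt.py
```

```text
clock: 14.2
position: [0.6274, 0.1462, 0.0408]
ee_rot: [0.69, 0.72, -0.054, 0.053]
ft_force: [-0.2, 0.5, -2.7]
grip_width: 0.208
grasp_force: 118.8
clock: 14.32
position: [0.6305, 0.1466, 0.045]
ee_rot: [0.69, 0.72, -0.051, 0.054]
ft_force: [0.7, -0.5, -2.5]
grip_width: 0.209
grasp_force: 118.7
clock: 14.82
position: [0.6294, 0.1466, 0.1341]
ee_rot: [0.69, 0.72, -0.052, 0.054]
ft_force: [0.1, -0.2, -3.2]
grip_width: 0.209
grasp_force: 118.7
a [ 1.61e+00 -4.00e-02  4.79e+02]
b [ 1.35e+00 -1.90e-01  3.28e+02]
c [  -2.02   -5.99 1988.  ]
d [ 1.53e+00 -1.00e-02  4.88e+02]
14mm up = [-0.0354792  -4.43028639]
45 243 407 164
60 244 405 161
80 246 402 156
rows 27 210
[0.6289 0.1465 0.133 ] [[-0.042, 0.999, 0.005], [0.988, 0.042, -0.15], [-0.15, -0.002, -0.989]]
```

Pin_a now sits level with the home pins (−0.04 px against d's −0.01). One confirming blow with the mallet re-levelled.

```bash
python3 jog.py '0 -.05 0 .003 0 .0 0;0 -.05 0 .0068 0 .038 0;0 -.05 0 .0142 0 .0895 0;0 -.05 0 .0142 0 .0895 0'; python3 jog.py '0 0 0 -.012 0 -.06 0;0 0 0 -.018 0 -.09 0;0 0 0 -.018 0 -.09 0;0 0 0 -.018 0 -.09 0';python3 pins.py; python3 tilt.py
```

```text
clock: 15.42
position: [0.6269, 0.1472, 0.0398]
ee_rot: [0.688, 0.719, -0.073, 0.071]
ft_force: [-0.3, 0.4, -2.6]
grip_width: 0.208
grasp_force: 117.9
clock: 15.92
position: [0.6291, 0.1479, 0.1349]
ee_rot: [0.688, 0.718, -0.069, 0.072]
ft_force: [0.6, 0.1, -4.1]
grip_width: 0.208
grasp_force: 118.6
a [ 1.58e+00 -1.00e-02  4.27e+02]
b [ 1.36e+00 -2.00e-01  3.22e+02]
c [  -2.07   -5.99 1952.  ]
d [ 1.57e+00 -4.00e-02  4.80e+02]
14mm up = [-0.0354792  -4.43028639]
45 108 398 290
60 141 397 256
80 117 394 277
rows 24 205
[0.6288 0.1476 0.134 ] [[-0.042, 0.999, 0.006], [0.979, 0.042, -0.199], [-0.2, -0.002, -0.98]]
```

Run:
```python
from h import *
g=np.mean([cv2.cvtColor(manip.camera('scene'),cv2.COLOR_BGR2HSV).astype(float) for _ in range(3)],0)
for k,(x,y) in dict(a=(73,53),b=(-73,-53),c=(73,-53),d=(-73,53)).items():
    u,v=proj('scene',[.551+x/1e3,.172+y/1e3,.021]);u+=1.5;x0,y0=int(round(u)),int(round(v))
    w=np.clip(110-g[y0-4:y0+5,x0-5:x0+6,1],0,None)*(g[y0-4:y0+5,x0-5:x0+6,2]>90);Y,X=np.mgrid[y0-4:y0+5,x0-5:x0+6]
    print(k,round((w*X).sum()/w.sum()-u,2),round((w*Y).sum()/w.sum()-v,2),round(w.sum()))
    print((g[y0-4:y0+5,x0,2]).astype(int),g[y0-4:y0+5,x0,1].astype(int))
```

```text
a 1.06 -0.93 1824
[100 137 196 219 216 189 197 195 170] [ 61 101  81  20   6  32 117 152 152]
b -0.42 -0.34 1320
[137 171 184 203 218 207 166 175 171] [119 142 132  73  15   8  43 130 151]
c -0.76 -0.83 1556
[181 143 119 115 119 121 127 136 130] [120 140 122  62  15  10  44 114 145]
d 0.41 -1.4 2065
[101 135 198 231 226 180 195 207 209] [ 63  96  69  12   5  45 139 154 154]
```

Run:
```python
from h import *
for k,x,y,c in(('a',73,53,3.77),('b',-73,-53,4.66),('c',73,-53,4.60),('d',-73,53,3.63)):
    v=proj('scene',[.551+x/1e3,.172+y/1e3,.021])[1];print(k,round(round(v)+c-4-v,2))
```

```text
a 0.26
b 0.17
c 0.34
d 0.07
```

Both pins read home (a+b = 0.43, c+d = 0.41 residual). Now to set the mallet down on the clear desk.

Run:
```python
from h import *
o=manip.get_obs();A=R.from_quat(o['ee_rot'])
for p in((.52,-.19,.134),(.52,-.19,.04),(.52,-.19,.0255)):print(A.inv().apply(np.array(p)-o['position']).round(4))
```

```text
[-0.3257 -0.1232  0.0667]
[-0.3069 -0.1231  0.1588]
[-0.304 -0.123  0.173]
```

```bash
python3 jog.py '0 0 0 -.05 -.02 .010 0;0 0 0 -.1 -.038 .0205 0;0 0 0 -.15 -.057 .0307 0;0 0 0 -.2 -.076 .041 0;0 0 0 -.25 -.095 .0512 0;0 0 0 -.3 -.114 .0614 0;0 -.02 0 -.3257 -.123 .0667 0;0 -.02 0 -.3257 -.123 .0667 0;0 -.02 0 -.316 -.123 .114 0;0 -.02 0 -.308 -.123 .153 0;0 -.02 0 -.3055 -.123 .1655 0;0 -.02 0 -.3055 -.123 .1655 0'; python3 jog.py '0 0 0 .0007 0 .0035 0;0 0 0 .0007 0 .0035 0'
```

```text
clock: 17.68
position: [0.5209, -0.1892, 0.0336]
ee_rot: [0.688, 0.718, -0.076, 0.079]
ft_force: [-0.3, -0.7, -3.0]
grip_width: 0.207
grasp_force: 118.9
clock: 17.92
position: [0.5214, -0.1897, 0.0309]
ee_rot: [0.688, 0.717, -0.075, 0.08]
ft_force: [-0.3, -0.9, -4.1]
grip_width: 0.209
grasp_force: 118.8
```

```bash
python3 jog.py '0 0 0 .0006 0 .003 0;0 0 0 .0006 0 .003 0'; python3 jog.py '0 0 0 .0006 0 .003 0;0 0 0 .0006 0 .003 0'
```

```text
clock: 18.18
position: [0.5207, -0.1898, 0.027]
ee_rot: [0.688, 0.717, -0.076, 0.079]
ft_force: [-0.0, -0.4, -3.0]
grip_width: 0.205
grasp_force: 118.8
clock: 18.42
position: [0.5205, -0.1899, 0.0237]
ee_rot: [0.688, 0.717, -0.076, 0.079]
ft_force: [1.3, 0.4, -2.9]
grip_width: 0.207
grasp_force: 118.8
```

```bash
python3 jog.py '0 0 0 .0005 0 .002 0;0 0 0 .0005 0 .002 0'; python3 jog.py '0 0 0 .0005 0 .002 0;0 0 0 .0005 0 .002 0'; python3 tilt.py
```

```text
clock: 18.68
position: [0.5206, -0.1899, 0.0217]
ee_rot: [0.688, 0.717, -0.076, 0.079]
ft_force: [0.4, -0.0, -2.4]
grip_width: 0.206
grasp_force: 118.8
clock: 18.92
position: [0.5206, -0.1898, 0.0197]
ee_rot: [0.688, 0.717, -0.076, 0.079]
ft_force: [-0.3, -0.6, -2.9]
grip_width: 0.21
grasp_force: 118.8
45 215 398 183
60 216 397 181
80 220 394 174
rows 18 202
[ 0.5206 -0.1898  0.0198] [[-0.041, 0.999, 0.009], [0.975, 0.042, -0.218], [-0.218, -0.0, -0.976]]
```

Run:
```python
from h import *
im=manip.camera('wrist');cv2.imwrite('pics/w8.png',im);hsv=cv2.cvtColor(im,cv2.COLOR_BGR2HSV)
for y in range(0,230,12):
    r=hsv[y,190:430:8];print(y,' '.join(f'{a}/{b}/{c}' for a,b,c in r[::1]) if y in(48,96) else ' '.join(str(c) for c in r[:,2]))
```

```text
0 98 97 98 101 101 102 102 106 107 107 106 107 108 110 109 108 107 112 108 107 109 105 105 107 106 104 100 99 100 97
12 100 101 102 103 105 107 107 111 108 115 199 184 166 162 158 155 158 156 159 169 187 207 201 103 102 100 98 96 95 94
24 102 104 107 108 109 111 114 196 212 209 210 212 219 213 212 212 207 202 206 208 213 213 207 202 125 105 103 100 97 93
36 104 106 111 111 173 219 221 223 222 222 228 227 227 230 228 224 223 225 226 230 232 234 235 232 228 210 107 104 99 98
48 13/64/108 13/67/111 15/70/113 17/116/200 23/97/252 24/99/252 24/98/252 23/99/252 24/96/253 25/95/253 24/95/253 24/92/254 25/91/254 24/97/253 24/98/253 24/98/253 24/98/253 24/97/253 24/96/253 24/94/254 25/90/254 24/97/253 23/98/252 22/105/250 23/102/252 22/104/251 17/123/186 13/78/108 14/75/106 14/71/101
60 108 112 115 121 250 252 252 253 253 253 253 253 252 252 252 253 253 253 253 253 252 250 252 252 252 246 131 112 107 103
72 109 112 117 122 247 253 253 253 254 253 252 252 252 253 253 253 254 253 253 251 252 253 252 252 251 243 120 114 108 106
84 110 112 117 125 245 253 254 253 252 252 252 253 253 254 254 254 2
[... 1023 characters left out ...]
2 252 251 252 253 253 252 252 252 253 253 253 253 254 254 253 211 122 118 112 107 102
180 105 109 109 112 117 122 156 251 250 253 252 252 252 252 253 253 253 253 254 254 253 252 252 249 131 117 114 108 105 101
192 107 107 112 111 114 121 124 251 251 252 251 252 253 252 253 253 254 254 252 252 251 251 251 247 119 117 110 105 102 97
204 104 103 108 111 110 119 117 120 128 130 140 143 152 220 220 212 211 212 210 216 221 227 225 142 115 112 106 104 98 95
216 101 104 104 106 111 110 113 115 120 122 124 125 128 216 227 211 219 203 205 122 119 118 113 114 110 108 102 100 99 95
228 101 103 102 104 105 107 110 113 115 117 118 119 120 210 226 208 196 202 197 114 113 112 108 105 104 101 100 107 103 103
```

```bash
for i in 1 2; do python3 jog.py '0 0 0 .0004 0 .002 0;0 0 0 .0004 0 .002 0' | egrep 'pos|ft'; done
```

```text
position: [0.521, -0.1904, 0.0181]
ft_force: [-0.2, -1.6, 2.1]
position: [0.5213, -0.1913, 0.0166]
ft_force: [-0.6, -5.1, 7.8]
```

Run:
```python
from h import *
# height of head bottom from scene: head silhouette near expected place
s=manip.camera('scene');hsv=cv2.cvtColor(s,cv2.COLOR_BGR2HSV)
m=cv2.inRange(hsv,(10,50,80),(32,255,255));u,v=map(int,proj('scene',[.518,-.114,.04]));print('exp',u,v,[np.round(proj('scene',[.518+a,-.114+b,z]),1).tolist() for a in(-.022,.022) for b in(-.024,.024) for z in(0,.08)])
k=np.zeros_like(m);k[v-50:v+60,u-50:u+50]=m[v-50:v+60,u-50:u+50]
n,l,st,ce=cv2.connectedComponentsWithStats(k);i=1+st[1:,4].argmax();print(st[i])
for y in range(st[i][1],st[i][1]+st[i][3],3):
    x=np.where(l[y]==i)[0];print(y,x.min(),x.max(),end=' | ')
```

```text
exp 262 238 [[249.8, 254.6], [247.2, 225.7], [262.6, 244.3], [260.7, 216.0], [265.0, 260.8], [263.0, 231.6], [277.5, 250.1], [276.1, 221.5]]
[ 219  213   93   74 1731]
213 268 270 | 216 265 277 | 219 268 277 | 222 275 279 | 225 274 310 | 228 272 311 | 231 270 311 | 234 268 311 | 237 266 311 | 240 263 311 | 243 258 311 | 246 255 311 | 249 227 311 | 252 223 311 | 255 226 311 | 258 224 311 | 261 225 311 | 264 228 311 | 267 224 311 | 270 224 311 | 273 221 311 | 276 219 310 | 279 220 235 | 282 222 232 | 285 225 230 |
```

Run:
```python
from h import *
s=manip.camera('scene');cv2.imwrite('pics/s9.png',s);hsv=cv2.cvtColor(s,cv2.COLOR_BGR2HSV)
m=cv2.inRange(hsv,(5,90,70),(32,255,255));m[:,:200]=0;m[:,300:]=0;m[:205]=0;m[300:]=0
n,l,st,ce=cv2.connectedComponentsWithStats(m);i=1+st[1:,4].argmax();print(st[i])
for y in range(st[i][1],st[i][1]+st[i][3],3):
    x=np.where(l[y]==i)[0];print(y,x.min(),x.max(),end=' | ')
print()
o=manip.get_obs();A=R.from_quat(o['ee_rot']).as_matrix();g=o['position']-.019*A[:,2]
d=np.array([-.042,.999,0]);w=np.array([.999,.042,0]);z=np.array([0,0,1.])
for t in(0,.1,.2):
    dx=d*np.cos(t)+z*np.sin(t);dz=-d*np.sin(t)+z*np.cos(t)
    # put lowest point on desk
    c=g-0*z; f=lambda X,Y,Z:c+dx*(X+.0764)+w*Y+dz*(Z-.04)
    P={n:f(*q) for n,q in dict(endTopR=(-.155,.011,.053),endBotR=(-.155,.011,.027),endBotL=(-.155,-.011,.027),headTopFR=(.024,.022,.08),headTopFL=(.024,-.022,.08),headBotRR=(-.024,.022,0),headBotFR=(.024,.022,0)).items()}
    lo=min(p[2] for p in P.values());print(t,'lo',round(lo,4),{n:np.round(proj('scene',p-[0,0,lo]),1).tolist() for n,p in P.items()})
```

```text
[ 219  215   62   72 1046]
215 267 267 | 218 268 275 | 221 275 275 | 224 275 276 | 227 273 277 | 230 271 277 | 233 269 278 | 236 267 279 | 239 265 279 | 242 259 280 | 245 255 279 | 248 255 277 | 251 242 274 | 254 240 272 | 257 236 255 | 260 233 252 | 263 231 249 | 266 228 247 | 269 225 244 | 272 222 242 | 275 219 239 | 278 219 236 | 281 220 234 | 284 222 231 | 
0 lo -0.0049 {'endTopR': [222.4, 272.5], 'endBotR': [223.7, 282.6], 'endBotL': [215.3, 279.0], 'headTopFR': [276.8, 220.5], 'headTopFL': [260.9, 215.4], 'headBotRR': [266.4, 260.0], 'headBotFR': [278.1, 249.0]}
0.1 lo 0.0006 {'endTopR': [222.8, 278.0], 'endBotR': [224.9, 287.1], 'endBotL': [216.6, 283.5], 'headTopFR': [275.6, 219.8], 'headTopFL': [259.6, 214.7], 'headBotRR': [267.4, 259.1], 'headBotFR': [278.9, 246.6]}
0.2 lo 0.0064 {'endTopR': [223.5, 283.3], 'endBotR': [226.4, 291.3], 'endBotL': [218.1, 287.8], 'headTopFR': [274.2, 219.6], 'headTopFL': [258.1, 214.4], 'headBotRR': [268.2, 258.3], 'headBotFR': [279.4, 244.5]}
```

The head is still about 0.1 rad nose-up in the world. I'll lift a little, level it further and lower again.

```bash
cat > edge.py <<'E'
from h import *
s=manip.camera('scene');hsv=cv2.cvtColor(s,cv2.COLOR_BGR2HSV)
m=cv2.inRange(hsv,(5,90,70),(32,255,255));m[:,:200]=0;m[:,300:]=0;m[:195]=0;m[300:]=0
n,l,st,ce=cv2.connectedComponentsWithStats(m);i=1+st[1:,4].argmax();print(st[i],[(y,np.where(l[y]==i)[0].max()) for y in range(st[i][1]+6,st[i][1]+40,3)])
E
python3 jog.py '0 0 0 -.0026 0 -.012 0;0 -.12 0 -.0026 0 -.012 0;0 -.12 0 -.0026 0 -.012 0;0 -.12 0 -.0015 0 -.007 0;0 -.12 0 -.0015 0 -.007 0'; python3 edge.py
```

```text
clock: 20.25
position: [0.5211, -0.1903, 0.0233]
ee_rot: [0.683, 0.711, -0.116, 0.121]
ft_force: [0.6, 4.2, 6.7]
grip_width: 0.205
grasp_force: 120.3
[ 219  223   62   59 1030] [(229, np.int64(278)), (232, np.int64(279)), (235, np.int64(279)), (238, np.int64(279)), (241, np.int64(280)), (244, np.int64(280)), (247, np.int64(279)), (250, np.int64(276)), (253, np.int64(273)), (256, np.int64(270)), (259, np.int64(251)), (262, np.int64(248))]
```

```bash
python3 jog.py '0 0 0 0 0 0 0.7;0 0 0 0 0 0 0.7;0 0 0 0 0 0 0.7;0 0 0 0 0 0 .7;0 .1 0 -.012 0 .001 .7;0 .2 0 -.02 0 0 .7;0 .33 0 -.026 0 -.02 .7;0 .33 0 -.04 0 -.06 .7;0 .33 0 -.06 0 -.115 .7;0 .33 0 -.075 0 -.16 .7;0 .33 0 -.075 0 -.16 .7'; python3 edge.py
python3 pins.py; python3 -c "
from h import *
print(manip.get_obs()['ee_rot'])
im=manip.camera('wrist');h=cv2.cvtColor(im,cv2.COLOR_BGR2HSV);m=cv2.inRange(h,(10,60,190),(32,190,255));n,l,st,ce=cv2.connectedComponentsWithStats(m)
for i in range(1,n):
    if st[i][4]>400: print(st[i],ce[i].round(),onz('wrist',*ce[i],.08).round(3))
t=manip.camera('top');h=cv2.cvtColor(t,cv2.COLOR_BGR2HSV);m=cv2.inRange(h,(10,60,170),(30,190,255));m[:150]=0;m[300:]=0;n,l,st,ce=cv2.connectedComponentsWithStats(m)
for i in range(1,n):
    if 60<st[i][4]<1000: print(st[i],onz('top',*ce[i],.08).round(3))
"
```

```text
clock: 21.68
position: [0.5232, -0.208, 0.2023]
ee_rot: [0.692, 0.722, -0.001, 0.006]
ft_force: [-0.2, 0.7, -0.4]
grip_width: 0.704
grasp_force: 0.0
[ 219  214   63   64 1645] [(220, np.int64(280)), (223, np.int64(280)), (226, np.int64(280)), (229, np.int64(280)), (232, np.int64(280)), (235, np.int64(280)), (238, np.int64(280)), (241, np.int64(280)), (244, np.int64(281)), (247, np.int64(280)), (250, np.int64(277)), (253, np.int64(274))]
a [1.46e+00 1.10e-01 6.95e+02]
b [ 1.52e+00 -3.70e-01  4.89e+02]
c [-1.340e+00 -4.980e+00  2.421e+03]
d [ 1.62e+00 -9.00e-02  4.54e+02]
14mm up = [-0.0354792  -4.43028639]
[ 0.69196871  0.72191166 -0.00319184  0.00356006]
[293  34  53  62 559] [318.  68.] [ 0.519 -0.101  0.08 ]
[ 305   99   24  124 2401] [316. 163.] [ 0.52  -0.182  0.08 ]
[344 216  17  15 246] [ 0.515 -0.1    0.08 ]
[363 220  32   7 186] [ 0.517 -0.183  0.08 ]
[633 240   7  37 229] [ 0.415 -0.994  0.08 ]
[578 273  43  27  81] [ 0.341 -0.842  0.08 ]
```

The mallet stands upright at about (0.517, −0.105), well clear. There's time to check pin_b's height with the wrist camera from two viewpoints.

```bash
cat > wp.py <<'E'
import sys,pickle
from h import *
o=manip.get_obs();im=manip.camera('wrist');cv2.imwrite(f'pics/v{sys.argv[1]}.png',im);hsv=cv2.cvtColor(im,cv2.COLOR_BGR2HSV).astype(float)
c=manip.calibration('wrist');T=np.eye(4);T[:3,:3]=R.from_quat(o['ee_rot']).as_matrix();T[:3,3]=o['position'];M=T@np.array(c['tool_from_camera']);out={}
for k,(x,y) in dict(a=(73,53),b=(-73,-53),c=(73,-53),d=(-73,53)).items():
    q=M[:3,:3].T@(np.array([.551+x/1e3,.172+y/1e3,.021])-M[:3,3]);u=c['cx']-c['fx']*q[0]/q[2];v=c['cy']+c['fy']*q[1]/q[2]
    x0,y0=int(round(u)),int(round(v));n=11
    W=hsv[y0-n:y0+n+1,x0-n:x0+n+1];w=cv2.inRange(W,(0,0,80),(180,75,255))
    N,l,st,ce=cv2.connectedComponentsWithStats(w);
    i=min((j for j in range(1,N) if st[j][4]>20),key=lambda j:np.hypot(*(ce[j]-n)))
    g=np.clip(130-W[...,1],0,None)*cv2.dilate((l==i).astype(np.uint8),np.ones((5,5)));Y,X=np.mgrid[-n:n+1,-n:n+1]
    U,V=x0+(g*X).sum()/g.sum(),y0+(g*Y).sum()/g.sum();print(k,round(u),round(v),round(U-u,2),round(V-v,2),st[i])
    out[k]=(M[:3,3],ray('wrist',U,V)[1]/1.)
pickle.dump(out,open(f'v{sys.argv[1]}.pkl','wb'))
E
python3 jog.py '0 0 0 .06 .008 0 1;0 0 0 .12 .016 0 1;0 0 0 .18 .024 0 1;0 0 0 .24 .032 0 1;0 0 0 .287 .039 0 1;0 0 0 .287 .039 0 1;0 0 0 .287 .039 0 1;0 0 0 .287 .039 0 1' | grep pos; python3 wp.py 1
python3 jog.py '0 0 0 .06 .0 0 1;0 0 0 .12 .0 0 1;0 0 0 .14 .006 0 1;0 0 0 .14 .006 0 1;0 0 0 .14 .006 0 1;0 0 0 .14 .006 0 1' | grep pos; python3 wp.py 2
python3 - <<'E'
import pickle,numpy as np
A,B=[pickle.load(open(f'v{i}.pkl','rb')) for i in(1,2)]
for k in 'abcd':
    (o,d),(p,e)=A[k],B[k];s=np.linalg.lstsq(np.column_stack([d,-e]),p-o,rcond=None)[0];x,y=o+d*s[0],p+e*s[1];print(k,((x+y)/2).round(4),'gap',np.linalg.norm(x-y).round(4))
E
```

```text
position: [0.5481, 0.0795, 0.1955]
a 398 34 3.52 -1.5 [  8   2  14  17 182]
b 252 138 2.63 -2.71 [  8   2  13  13 139]
c 387 143 2.37 -1.63 [  7   3  13  13 139]
d 250 28 3.78 -2.94 [  8   0  15  17 192]
position: [0.5489, 0.2193, 0.1948]
a 383 173 3.07 -1.59 [  8   4  13  13 133]
b 254 254 2.27 -2.55 [  8   4  12  11 108]
c 374 258 2.0 -1.6 [  7   5  12  11 103]
d 252 168 3.23 -2.64 [  8   3  13  13 134]
a [0.6276 0.2268 0.0198] gap 0.0002
b [0.4807 0.122  0.0198] gap 0.0001
c [0.6266 0.1209 0.02  ] gap 0.0002
d [0.4816 0.228  0.0202] gap 0.0002
```

All four pin heads are at the same height (19.8–20.2 mm), so both pins are home.

```bash
python3 -c "
from workcell import manip
print(manip.hand_in())"
```

```text
the job is handed in; nothing more can be done
None
```

I handed the job in at about 24 s of the 51 s: both pins are knocked home (all four pin heads triangulate to 19.8–20.2 mm), and the mallet is released and upright on the desk, clear of the frame at about (0.52, −0.10) m.

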